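# Stand the dripping bottles in their drip trays

## Robot

A 6-joint arm with a two-finger parallel gripper is mounted at the origin on a cart in front of the work surface, level with it; the furniture and walls round the work are solid. World frame = base frame: x ahead of the robot, y to its left, z up, the work surface at z = 0. Lengths are in m, angles in rad, forces in N, time in s.
With the tool pointing down it reaches from about 0.325 to 0.775 m from the base axis. Payload 5.5 kg.
Tool frame: the origin (TCP) lies at the very end of the fingers, on their centre line; the grasp point (between the pads) lies behind it (grip_depth is the z of the grasp point in the tool frame, in m); z points along the fingers, y is the line along which they close (so a half turn about z gives the same grasp; the last joint's range is limited). The gripper opens to 88 mm and grips with 3 to 60 N. Pads are 20 mm wide; open, the fingers measure 115 mm over their backs; the gripper's body (75 mm by 178 mm) begins 61 mm behind the grasp point.
Start: joints at [-1.173, 0.091, 1.231, -0, 1.82, -0.057], TCP at [0.264, -0.539, 0.223] pointing down, gripper open.
Joint ranges: [-2.87, 2.87], [-0.86, 2.18], [0.17, 2.46], [-1.51, 4.65], [0.06, 2.69], [-2.65, 2.65]. Speed limits (rad/s): [2.57, 2.57, 3.01, 3.14, 3.14, 3.14].

## Interface

Orientations are given as a unit quaternion [x, y, z, w].
In Python, from station import goto, move_straight, set_joints, command_gripper, wait, inverse_kinematics, read_camera, PlanningError, job_done, current_clock, current_joints, current_qd, current_joint_torque, current_tool_pos, current_orientation, current_wrist_force, current_moment, current_gripper_width, current_gripper_force, grip_depth gives the robot as it stands. Calls block until the motion is done:
- goto(position, orientation): joint-space move of the TCP to a pose.
- move_straight(position, orientation=None, velocity=0.15): straight line of the TCP; orientation=None keeps the orientation; velocity is the mean speed in m/s.
- set_joints(angles): joint-space move.
- command_gripper(opening, grasp_force=None): finger opening in m; grasp_force is the grip in N (None keeps the last); returns when the fingers have stopped.
- wait(seconds).
- inverse_kinematics(position, orientation): joint angles nearest the present ones, or None.
- read_camera(name): name is "scene" or "top" or "wrist"; returns a dict with "pixels" (420x560x3 uint8, red, green, blue), "fov_y" (degrees; the focal length in pixels is half the picture's height over the tangent of half this angle, whatever the lens; pixels are square), "cx", "cy" (the principal point, pixels), "D" ([k1, k2, p1, p2, k3] as OpenCV has them; the pictures are not rectified), "eye" and "orientation" of the camera in the world. Camera axes: x right, y down, z forward; pixel columns grow to the right and rows downward; lengths in m; the calibration is good to about 2 mm. A picture is of the moment at which its call begins. There is no depth.
A pose or a line that the arm cannot do raises PlanningError and nothing moves.
- job_done(): hands the job in; it is judged then, once.
Readings, each from a call of its own:
- current_clock(): time.
- current_joints(): joint angles.
- current_qd(): joint speeds.
- current_joint_torque(): joint torques, N m.
- current_tool_pos(): TCP position.
- current_orientation(): TCP orientation.
- current_wrist_force(): force on the tool from outside, world axes, zero at the start.
- current_moment(): the same for the moment, N m.
- current_gripper_width(): finger opening in m.
- current_gripper_force(): force on a finger pad.
Only numpy, scipy, OpenCV 4.12 (cv2) and the standard library are available. Lean on these libraries where they do the work, as an engineer would, in place of code of your own. Each camera call takes 0.05 s, during which the arm holds its last target. There are 200 camera calls.

## Task

Stand the three closed bottles from the right of the bench in the white drip trays on the left, each flat on the tray's floor inside its rim: the big amber dropper bottle in the large round tray, the small amber dropper bottle in the small round tray, and the white spray bottle in the square tray. Keep the bottles upright all the way, and leave the green tin and the glass beaker where they stand.

Things in the scene. Friction and masses are not known exactly. Their poses are not given: they have to be found in the camera images.
- big_dropper: big amber dropper bottle with black collar and rubber bulb, standing: body 41 mm across, 120 mm tall with the bulb, 0.11 kg; the straight wall reaches about 55 mm up, above it shoulder and collar taper in. Grip it round the body, at 40 to 60 mm height. Origin at the centre of its underside, z up along its axis.
- small_dropper: small amber dropper bottle of the same make, standing: body 33 mm across, 98 mm tall with the bulb, 0.07 kg; straight wall to about 45 mm. Grip it round the body, at 30 to 50 mm height. Origin at the centre of its underside, z up along its axis.
- spray: white spray bottle, standing: body 33 mm across, 117 mm tall with its spray head, 0.05 kg; straight wall to about 60 mm. Grip it round the body, at 40 to 60 mm height. Origin at the centre of its underside, z up along its axis.
- tin: round green tin, 67 mm across, 39 mm tall, loose, to be left alone; stands among the bottles. Origin at the centre of its underside.
- beaker: small clear glass beaker, open and empty, 51 mm across, 68 mm tall, loose, to be left alone; stands among the bottles. Origin at the centre of its underside.
- large_tray: large round white drip tray, fixed: 76 mm across outside, 68 mm inside, rim 10 mm above the worktop, floor 3 mm above the worktop. For the big dropper bottle. Origin at the centre of its underside, z up.
- small_tray: small round white drip tray, fixed: 58 mm across outside, 50 mm inside, rim 10 mm above the worktop, floor 3 mm above the worktop. For the small dropper bottle. Origin at the centre of its underside, z up.
- square_tray: square white drip tray, fixed: 64 mm wide outside, 56 mm inside, rim 10 mm above the worktop, floor 4 mm above the worktop. For the white spray bottle. Origin at the centre of its underside, z up; x and y along its sides. Beyond all these things a fixed gas rail runs from left to right across the bench at x = 0.67, 0.45 m above the worktop: keep the wrist in front of it.
Not all that is in view belongs to the job. Leave any purple look-alike of the square_tray alone.

How it is judged:
By the outcome, as a careful person would: the job done as asked, in the order asked, and still so for the second after the job is handed in, with the robot touching nothing.
It also fails if it takes over 96 s, if anything falls off the work surface, if the arm or the gripper's body presses on something with over 40 N, if the wrist force passes 120 N, or if a joint passes its speed limit or range.

## Working session

There is one attempt and no reset: what is moved stays moved. The work goes in short steps, each a Python script; the robot and the scene stay as the last script left them, time stands still between calls to the robot, and variables do not carry over. Pictures are saved under pics/ and viewed, at most 14 in all, crops included, and the job is handed in when it is done.

```bash
mkdir -p pics; ls; cat > h.py <<'E'
import numpy as np, cv2
from scipy.spatial.transform import Rotation as R
from station import *
def K(c):
    f=c["pixels"].shape[0]/2/np.tan(np.radians(c["fov_y"])/2)
    return np.array([[f,0,c["cx"]],[0,f,c["cy"]],[0,0,1.]])
def rays(c,uv):
    p=cv2.undistortPoints(np.array(uv,float).reshape(-1,1,2),K(c),np.array(c["D"],float)).reshape(-1,2)
    return R.from_quat(c["orientation"]).apply(np.c_[p,np.ones(len(p))])
def onplane(c,uv,z):
    d=rays(c,uv); e=np.array(c["eye"]); return e+d*((z-e[2])/d[:,2])[:,None]
def project(c,P):
    Rw=R.from_quat(c["orientation"]).as_matrix().T
    return cv2.projectPoints(np.array(P,float).reshape(-1,1,3),cv2.Rodrigues(Rw)[0],-Rw@np.array(c["eye"]),K(c),np.array(c["D"],float))[0].reshape(-1,2)
def tri(obs):
    A=np.zeros((3,3));b=np.zeros(3)
    for c,uv in obs:
        d=rays(c,[uv])[0];d/=np.linalg.norm(d);M=np.eye(3)-np.outer(d,d);A+=M;b+=M@np.array(c["eye"])
    return np.linalg.solve(A,b)
def snap(n,fn):
    c=read_camera(n);cv2.imwrite(f"pics/{fn}.png",cv2.cvtColor(c["pixels"],cv2.COLOR_RGB2BGR));np.save(f"pics/{fn}.npy",c,allow_pickle=True);return c
def load(fn): return np.load(f"pics/{fn}.npy",allow_pickle=True).item()
E
python3 - <<'E'
from h import *
for n in ["scene","top"]:
    c=snap(n,n+"0");print(n,c["eye"],c["orientation"],c["fov_y"],c["D"])
print(grip_depth,current_orientation(),current_clock())
E
```

```text
pics
scene [-0.02865677  0.43508522  0.81910112] [-0.37484383  0.85201473 -0.33626511  0.14313903] 56.28937630088437 [-0.03274869  0.          0.          0.          0.        ]
top [ 0.27258113 -0.05175222  1.20570345] [-0.70100464  0.70643715 -0.06477686  0.07309592] 54.096924238380616 [-0.00112305  0.          0.          0.          0.        ]
-0.0187 [ 9.74261603e-01  2.25418589e-01 -1.65460853e-04 -8.72891348e-04] 0.1
```

View pics/scene0.png

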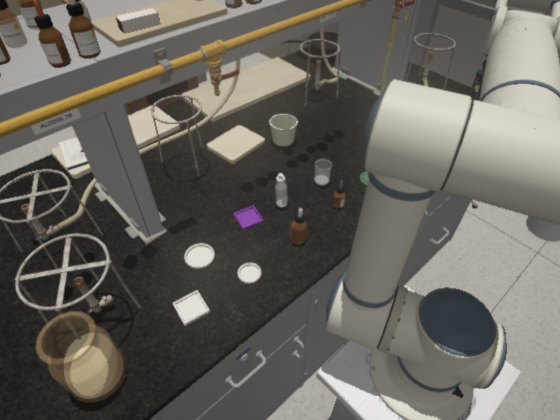

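View pics/top0.png

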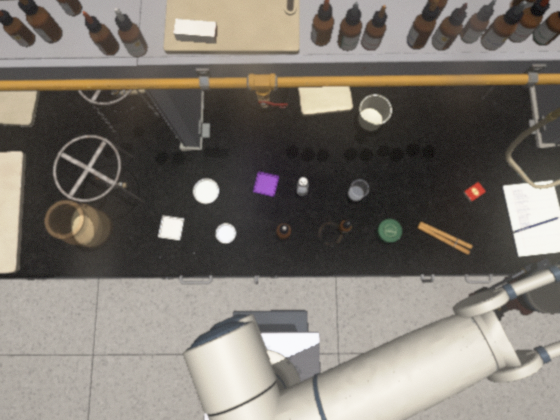

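The scene view shows the bottles at big (299,232), small (339,198) and spray (281,192). The trays are at large (199,256), small (249,273) and square (191,307), with the purple decoy at (248,216). The top view shows the same layout, with a dark ring at (330,233) next to the small bottle that I'll check. Next I compute coarse positions and bring the wrist camera over.

```bash
python3 - <<'E'
from h import *
s,t=load("scene0"),load("top0")
for n,a,b in [("bigtop",(300,211),(284,229)),("spraytop",(281,177),(302,180)),("smalltop",(341,184),(345,225)),("large",(199,256),(206,191)),("small",(249,273),(226,233)),("square",(191,307),(171,228)),("beaker",(323,172),(359,190))]:
    print(n,tri([(s,a),(t,b)]).round(3),onplane(t,[b],0)[0].round(3))
print("tin",onplane(t,[(390,230)],.039),"ring",onplane(t,[(330,233)],0))
c=snap("wrist","w_start");print(np.array(c["eye"])-current_tool_pos(),c["fov_y"])
im=cv2.imread("pics/top0.png")[150:270,140:420];cv2.imwrite("pics/topcrop.png",cv2.resize(im,(784,336),interpolation=cv2.INTER_CUBIC))
E
```

```text
bigtop [ 0.428 -0.062  0.109] [ 0.442 -0.064  0.   ]
spraytop [ 0.562 -0.115  0.103] [ 0.591 -0.12   0.   ]
smalltop [ 0.44 -0.23  0.09] [ 0.453 -0.245  0.   ]
large [0.56  0.17  0.002] [0.56 0.17 0.  ]
small [0.432 0.108 0.002] [0.432 0.107 0.   ]
square [0.448 0.27  0.006] [0.448 0.271 0.   ]
beaker [ 0.552 -0.285  0.029] [ 0.558 -0.291  0.   ]
tin [[ 0.4312555  -0.36570226  0.039     ]] ring [[ 0.42911079 -0.19950901  0.        ]]
[0.07369993 0.03721268 0.16232583] 59.13696463667577
```

View pics/topcrop.png

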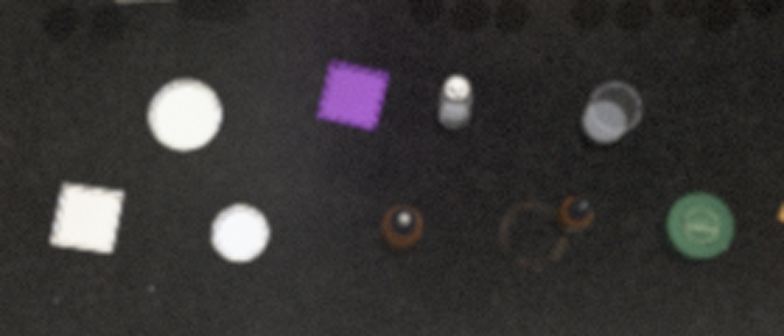

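```bash
cat >> h.py <<'E'
def ori(phi,tau):
    r=np.array([np.cos(phi),np.sin(phi),0]);k=np.array([0,0,1.])
    z=r*np.sin(tau)-k*np.cos(tau);x=r*np.cos(tau)+k*np.sin(tau)
    return R.from_matrix(np.c_[x,np.cross(z,x),z]).as_quat()
def gpose(P,phi,tau):
    "TCP pose that puts the grasp point at P"
    q=ori(phi,tau);return np.array(P)+R.from_quat(q).apply([0,0,-grip_depth]),q
E
sed -i 's/-grip_depth\]/-(grip_depth() if callable(grip_depth) else grip_depth)]/' h.py
python3 - <<'E'
from h import *
for i,(x,y) in enumerate([(.36,-.19),(.42,-.10),(.36,.22),(.42,.12)]):
    goto([x,y,.27],ori(np.arctan2(y,x),0));c=snap("wrist",f"w{i}");print(np.round(c["eye"],3),current_clock())
T=np.radians(45)
for n,p in dict(big=(.428,-.062),sm=(.44,-.23),sp=(.562,-.115),L=(.56,.17),S=(.432,.108),Q=(.448,.27)).items():
    for z in (.05,.25):
        print(n,z,np.round(inverse_kinematics(*gpose([*p,z],np.arctan2(p[1],p[0]),T)),2))
E
cd pics; python3 -c "
import cv2,numpy as np
cv2.imwrite('wm.png',cv2.resize(np.vstack([np.hstack([cv2.imread(f'w{i}.png') for i in (0,1)]),np.hstack([cv2.imread(f'w{i}.png') for i in (2,3)])]),(800,600),interpolation=cv2.INTER_AREA))"
```

```text
[ 0.432 -0.228  0.432] 1.575
[ 0.5   -0.118  0.432] 2.1333
[0.43  0.263 0.432] 3.4167
[0.499 0.142 0.432] 4.0083Traceback (most recent call last):
  File "<stdin>", line 7, in <module>
    return _wrapfunc(a, 'round', decimals=decimals, out=out)
    return _wrapit(obj, method, *args, **kwds)
    result = getattr(arr, method)(*args, **kwds)
TypeError: unsupported operand type(s) for *: 'NoneType' and 'float'
```

View pics/wm.png

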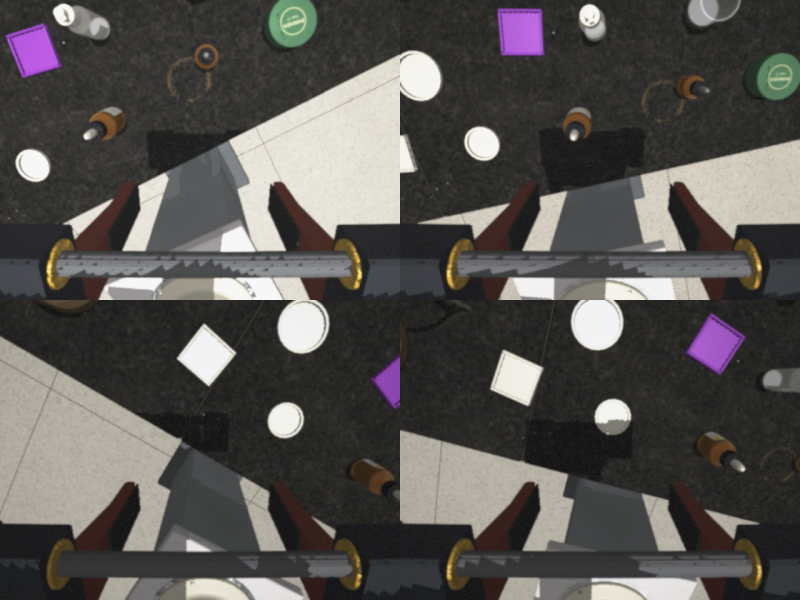

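Four views, in montage pixels. Both bottle views show the three bottles, the tin and the brown stain, which is flat. Both tray views show the three white trays at square (206,355)/(517,378), large (302,325)/(597,322) and small (285,420)/(612,416). Next I measure these and look for a feasible tilt, since the tall bottles need clearance under the gripper body.

```bash
python3 - <<'E'
from h import *
# trays: white contours
for i in (0,1,2,3):
    c=load(f"w{i}");p=c["pixels"].astype(int)
    m=((p.min(2)>150)&(p.max(2)-p.min(2)<40)).astype(np.uint8);m=cv2.morphologyEx(m,cv2.MORPH_CLOSE,np.ones((5,5)))
    for k in cv2.findContours(m,0,2)[0]:
        a=cv2.contourArea(k)
        if 800<a<9000:
            k=cv2.convexHull(k);(u,v),wh,an=cv2.minAreaRect(k);M=cv2.moments(k);uv=(M['m10']/M['m00'],M['m01']/M['m00'])
            print(i,int(a),np.round(uv,1),np.round(wh),round(an),onplane(c,[uv],.008)[0,:2].round(4))
# crops
def crop(i,u,v):
    im=cv2.copyMakeBorder(cv2.imread(f"pics/w{i}.png"),60,60,60,60,0);return cv2.resize(im[v:v+120,u:u+120],(260,260),interpolation=cv2.INTER_CUBIC)
L=[(0,140,175),(1,245,172),(3,450-0,215),(0,285,75),(1,405,122),(0,105,30)]
L=[(0,140,175),(1,245,172),(3,448,220),(0,288,78),(1,408,122),(1,265,35)]
cs=[crop(*l) for l in L]
cv2.imwrite("pics/crops.png",np.vstack([np.hstack(cs[:3]),np.hstack(cs[3:])]))
# tilt feasibility
for n,p in dict(big=(.428,-.062),sm=(.44,-.23),sp=(.562,-.115),L=(.56,.17),S=(.432,.108),Q=(.448,.27)).items():
    a=np.arctan2(p[1],p[0])
    print(n,[t for t in range(-60,61,10) if all(inverse_kinematics(*gpose([*p,z],a,np.radians(t))) is not None for z in (.05,.2))],
      [(d,t) for d in (-90,-60,-30,30,60,90) for t in (30,40,50) if all(inverse_kinematics(*gpose([*p,z],a+np.radians(d),np.radians(t))) is not None for z in (.05,.2))])
E
```

```text
0 3851 [362.6 403.9] [ 31. 134.] 90 [ 0.0032 -0.1288]
0 2006 [186.1 404.3] [31. 88.] 90 [0.1222 0.0996]
0 922 [118.5 307.2] [26. 74.] 55 [0.3012 0.0907]
0 2984 [202.9 298. ] [ 37. 121.] 18 [ 0.2612 -0.0164]
0 1589 [ 45.2 231.2] [44. 46.] 90 [0.432  0.1095]
1 2005 [180.5 404.5] [30. 77.] 90 [0.1191 0.1298]
1 4138 [356.5 404. ] [ 31. 146.] 90 [ 0.0611 -0.1204]
1 1578 [ 95.3 309.4] [ 36. 124.] 78 [0.2968 0.1896]
1 2490 [202.7 311.2] [35. 95.] 17 [0.2623 0.0503]
1 1739 [114.2 200.7] [46. 48.] 90 [0.4317 0.1091]
1 3220 [ 26.1 106.1] [69. 56.] 90 [0.5593 0.1675]
1 1068 [268.2  29. ] [47. 29.] 71 [ 0.57   -0.1163]
1 982 [423.4  15.7] [34. 36.] 90 [ 0.546 -0.277]
2 1010 [164.4 404.1] [29. 51.] 90 [-0.0264  0.1925]
2 3902 [343.  404.5] [ 30. 171.] 90 [ 0.1095 -0.03  ]
2 2630 [366.6 302.5] [111.  32.] 73 [0.2661 0.0391]
2 1860 [399.6 167.9] [48. 49.] 90 [0.4318 0.1085]
2 3596 [288.7  76.8] [62. 62.] 41 [0.4498 0.2708]
2 4183 [424.3  35.9] [74. 71.] 90 [0.5602 0.17  ]
3 1371 [170. 405.] [29. 55.] 90 [0.0405 0.1885]
3 4571 [346.2 404.3] [ 30. 163.] 90 [ 0.1129 -0.0585]
3 2172 [368.3 313.7] [91. 
[... 389 characters left out ...]
, 40), (30, 50), (60, 30), (60, 40), (60, 50), (90, 30), (90, 40), (90, 50)]
sp [-50, -40, -30, -20, -10, 0, 10, 20, 30, 40, 50] [(-30, 30), (-30, 40), (30, 30), (30, 40), (30, 50), (60, 30), (60, 40), (60, 50), (90, 30), (90, 40), (90, 50)]
L [-50, -40, -30, -20, -10, 0, 10, 20, 30, 40, 50, 60] [(-30, 30), (-30, 40), (30, 30), (30, 40), (30, 50), (60, 30), (60, 40), (60, 50), (90, 30), (90, 40), (90, 50)]
S [-60, -50, -40, -30, -20, -10, 0, 10, 20] [(-30, 30), (30, 30), (60, 30), (60, 40), (60, 50), (90, 30), (90, 40), (90, 50)]
Q [-60, -50, -40, -30, -20, -10, 0, 10, 20, 30, 40] [(-30, 30), (-30, 40), (30, 30), (30, 40), (30, 50), (60, 30), (60, 40), (60, 50), (90, 30), (90, 40), (90, 50)]
```

View pics/crops.png

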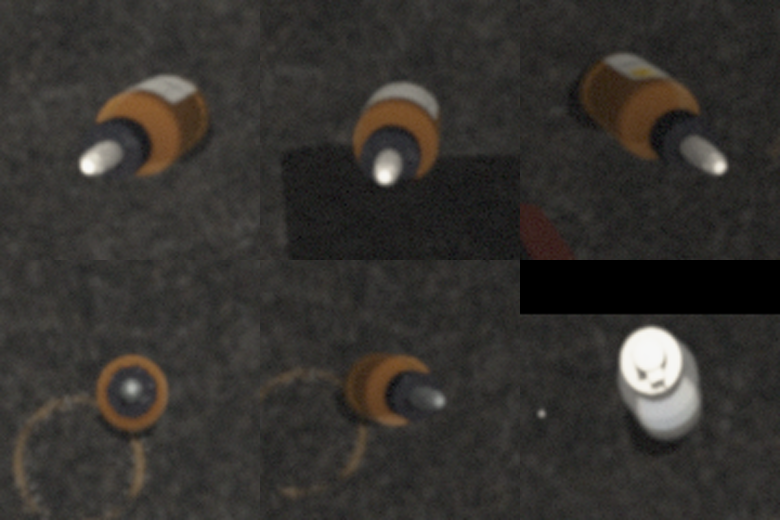

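In the crops, the bulb tips sit at big w0 (121.5,190), w1 (243,193), w3 (480,235) and small w0 (288.5,77), w1 (430,126.6). The spray head is at w1 (265,21), w0 (90,20). I'll grip with a 45° tilt so the bulbs clear the gripper body.

```bash
cat >> h.py <<'E'
T=np.radians(45)
def pick(p,d,z,force=15,width=.088):
    phi=np.arctan2(p[1],p[0])+np.radians(d)
    command_gripper(width)
    goto(*gpose([*p,.22],phi,T))
    move_straight(*gpose([*p,z],phi,T),velocity=.12)
    f0=np.array(current_wrist_force())
    command_gripper(0,force)
    print("width",current_gripper_width(),"gf",current_gripper_force(),"dF",(np.array(current_wrist_force())-f0).round(1),"t",current_clock())
def place(p,d,z,start,lift=.215,width=.065):
    phi=np.arctan2(p[1],p[0])+np.radians(d)
    move_straight(current_tool_pos()+np.array([0,0,start]),velocity=.1)
    move_straight(*gpose([*p,lift],phi,T),velocity=.15)
    move_straight(*gpose([*p,z+.006],phi,T),velocity=.1)
    wait(.2);f0=current_wrist_force()[2]
    for k in range(12):
        move_straight(current_tool_pos()-np.array([0,0,.001]),velocity=.01);wait(.1)
        if current_wrist_force()[2]-f0>2: break
    g=current_tool_pos()-gpose([0,0,0],phi,T)[0]
    print("contact",k,"dFz",current_wrist_force()[2]-f0,"grasp pt",g.round(4),"t",current_clock())
    command_gripper(width)
    move_straight(current_tool_pos()+np.array([0,0,.17]),velocity=.12)
E
python3 - <<'E'
from h import *
w=[load(f"w{i}") for i in range(4)];s,t=load("scene0"),load("top0")
print("big",tri([(w[0],(121.5,190.2)),(w[1],(243.2,192.8)),(w[3],(480.3,235.2))]).round(4))
print("small",tri([(w[0],(288.5,77.1)),(w[1],(430.1,126.6))]).round(4))
print("spray",tri([(w[0],(90,20)),(w[1],(265,21.2))]).round(4))
print("L",tri([(w[2],(424.3,35.9)),(w[3],(275.6,32.5))]),"S",tri([(w[0],(45.2,231.2)),(w[1],(114.2,200.7)),(w[2],(399.6,167.9))]),"Q",tri([(w[2],(288.7,76.8)),(w[3],(162.2,108.8))]))
# amber axis: azimuth planes
for n,ps in dict(big=[(0,(148,177)),(1,(248,172)),(3,(449,207))],small=[(0,(289,79)),(1,(402,120))]).items():
    A=[];b=[]
    for i,(u,v) in ps:
        p=w[i]["pixels"].astype(int);m=(p[...,0]>1.5*p[...,2]+15)&(p[...,0]>60)
        m=m.astype(np.uint8)[max(v-32,0):v+32,u-32:u+32]
        nl,lab,st,ce=cv2.connectedComponentsWithStats(m);j=1+st[1:,4].argmax();hull=cv2.convexHull(np.argwhere(lab==j)[:,::-1].astype(np.int32).reshape(-1,1,2));M=cv2.moments(hull)
        uv=(M['m10']/M['m00']+u-32,M['m01']/M['m00']+max(v-32,0));d=rays(w[i],[uv])[0]
        print(n,i,np.round(uv,1),onplane(w[i],[uv],.03)[0,:2].round(4));nn=np.array([-d[1],d[0]]);A.append(nn);b.append(nn@np.array(w[i]["eye"])[:2])
    print(n,np.linalg.lstsq(np.array(A),np.array(b),rcond=None)[0].round(4))
E
```

```text
big [ 0.4304 -0.0633  0.1169]
small [ 0.4453 -0.2379  0.0963]
spray [ 0.5606 -0.1157  0.1037]
L [0.55887403 0.1701839  0.01025991] S [0.43187062 0.10882957 0.00867319] Q [0.44981407 0.27079149 0.00841358]
big 0 [150.7 172.9] [ 0.4308 -0.0584]
big 1 [248.4 174.6] [ 0.4288 -0.0593]
big 3 [449.3 213. ] [ 0.4279 -0.0732]
big [ 0.4313 -0.0621]
small 0 [288.3  78.8] [ 0.4464 -0.2388]
small 1 [405.8 120. ] [ 0.4473 -0.237 ]
small [ 0.4465 -0.2389]
```

```bash
python3 - <<'E'
from h import *
pick((.431,-.0628),60,.050)
c=snap("scene","g1")
E
```

```text
width 0.04005936463630394 gf 14.988309139735065 dF [-0.   0.4  0.8] t 7.925
```

View pics/g1.png

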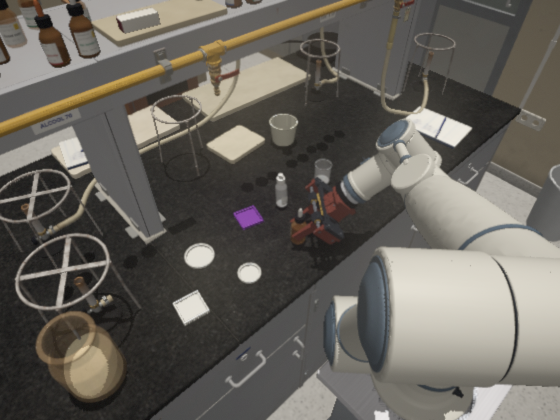

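The scene view shows the gripper holding the big bottle around its body at (305,230), still upright. The grip width is 40 mm. Next I place it.

```bash
python3 - <<'E'
from h import *
place((.559,.170),30,.050+.003,.165)
print(current_wrist_force())
c=snap("scene","p1")
E
```

```text
contact 6 dFz 2.6316743008726715 grasp pt [0.5595 0.17   0.053 ] t 16.0583
[-0.23981513 -0.0042535  -0.76199406]
```

View pics/p1.png

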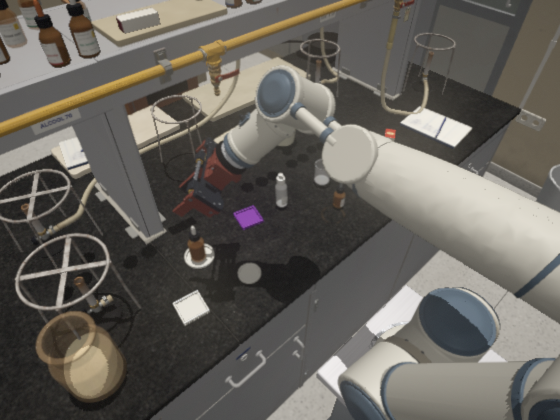

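The big bottle stands in the large tray at (197,250). The small bottle (339,198), spray, beaker and tin haven't moved. Next is the small bottle.

```bash
python3 - <<'E'
from h import *
goto(*gpose([.45,.0,.25],np.radians(30),T))
pick((.446,-.2383),30,.040)
c=snap("scene","g2")
place((.432,.1088),60,.040+.003,.165,width=.055)
print(current_wrist_force())
c=snap("scene","p2")
a,b=[cv2.imread(f"pics/{n}.png")[120:340,130:430] for n in("g2","p2")]
cv2.imwrite("pics/s2.png",np.hstack([cv2.resize(x,(400,293)) for x in(a,b)]))
E
```

```text
Traceback (most recent call last):
station.PlanningError: the arm cannot take that pose within its joint ranges
```

```bash
cat > s2.py <<'E'
from h import *
for p,y in [((.50,-.0,.23),40),((.47,-.05,.22),50),((.45,-.05,.22),60)]:
    try: goto(*gpose(p,np.radians(y),T));print("via",p);break
    except PlanningError as e: print(e)
pick((.446,-.2383),30,.040)
c=snap("scene","g2")
place((.432,.1088),60,.040+.003,.165,width=.055)
print(current_wrist_force())
c=snap("scene","p2")
a,b=[cv2.imread(f"pics/{n}.png")[120:340,130:430] for n in("g2","p2")]
cv2.imwrite("pics/s2.png",np.hstack([cv2.resize(x,(400,293)) for x in(a,b)]))
E
python3 s2.py
```

```text
via (0.5, -0.0, 0.23)
width 0.03202057161861765 gf 14.976612101309001 dF [-0.2 -0.   0.5] t 23.1
contact 6 dFz 5.194173956243498 grasp pt [0.4324 0.1089 0.0429] t 31.9583
[-0.08910884 -0.66877882 -0.64802824]
```

View pics/s2.png

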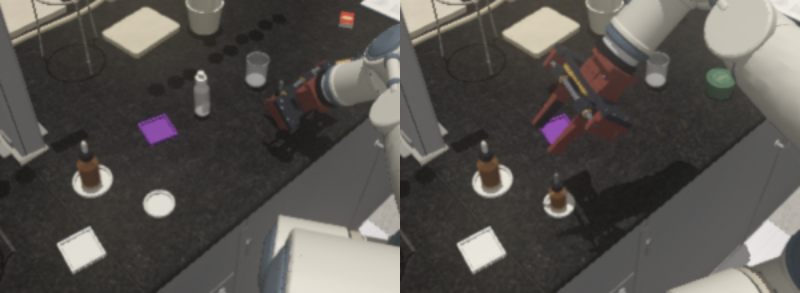

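Both dropper bottles stand in their trays, at crop (488,170) and (558,195). The spray is hidden behind the raised gripper. I'll pick the spray next, checking its position with the top camera first.

```bash
cat > s3.py <<'E'
from h import *
p=(.5606,-.1157)
goto(*gpose([p[0]-.05,p[1]-.05,.23],np.radians(20),T))
w=snap("wrist","w5");snap("scene","s5");snap("top","t5")
print([project(w,[*p,h]).round() for h in(0,.117)])
a=cv2.imread("pics/w5.png");b=cv2.imread("pics/s5.png")
cv2.imwrite("pics/s3.png",np.hstack([cv2.resize(x,(400,300)) for x in(a,b)]))
E
python3 s3.py
```

```text
[array([[260., 292.]]), array([[250., 252.]])]
```

View pics/s3.png

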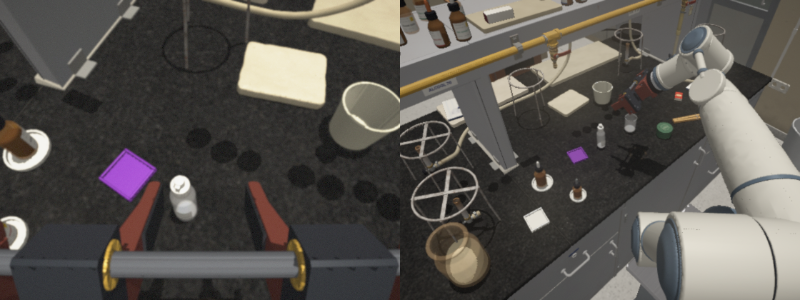

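In the wrist view the spray head is at about (252,257), against (250,252) predicted, so it hasn't moved. The two placed bottles are fine. Proceeding with the spray.

```bash
cat > s4.py <<'E'
from h import *
pick((.5606,-.1157),30,.052,force=12)
place((.4498,.2708),30,.052+.004,.165,width=.055)
print(current_wrist_force())
goto([.36,.0,.3],ori(0,0))
snap("scene","f1");snap("top","f2")
a=cv2.imread("pics/f1.png")[150:330,150:400];b=cv2.imread("pics/f2.png")[150:270,140:420]
cv2.imwrite("pics/fin.png",np.hstack([cv2.resize(a,(400,288)),cv2.resize(b,(400,288))]))
E
python3 s4.py
```

```text
width 0.032338848331531285 gf 11.817076920181648 dF [-0.6 -1.2 -0.5] t 38.9167
contact 7 dFz 5.984444668315608 grasp pt [0.4508 0.2709 0.0557] t 48.2917
[ 0.3700048  -0.40764412  0.1439507 ]
```

View pics/fin.png

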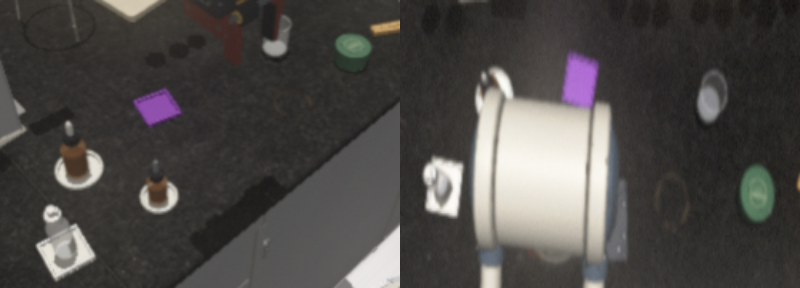

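All three are in their trays. The spray looks slightly off vertical in the scene view, so I'll check it against the projected axes.

```bash
python3 - <<'E'
from h import *
c=load("f1");im=cv2.imread("pics/f1.png");u0,v0,k=150,215,6
z=cv2.resize(im[v0:v0+120-20,u0:u0+130],None,fx=k,fy=k,interpolation=cv2.INTER_CUBIC)
for p,b,h in [((.559,.17),.003,.12),((.432,.1088),.003,.098),((.4498,.2708),.004,.117)]:
    q=((project(c,[[*p,b],[*p,b+h]])-[u0,v0]+.5)*k).astype(int)
    cv2.line(z,tuple(map(int,q[0])),tuple(map(int,q[1])),(0,255,0),1)
cv2.imwrite("pics/chk.png",z)
E
```

```text
(no output)
```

View pics/chk.png

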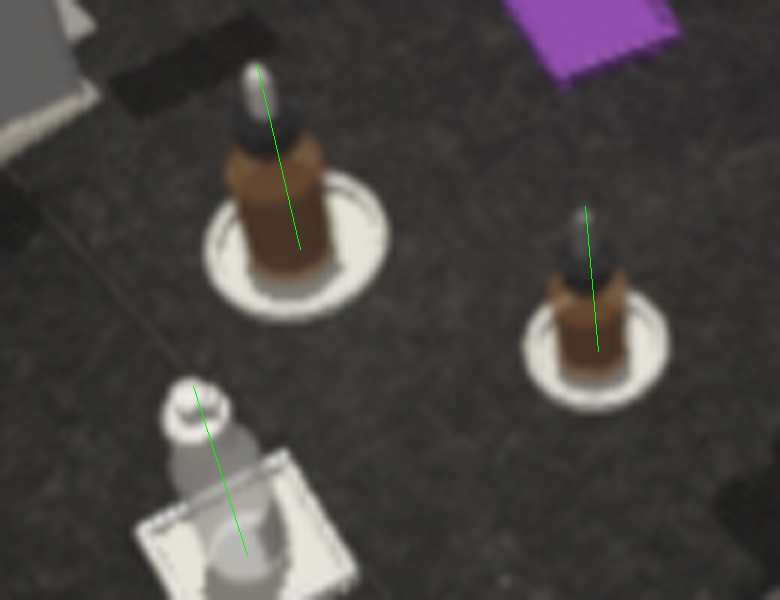

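The bottle axes match the projected upright lines, and each bottle stands inside its tray. Handing in.

```bash
python3 -c "
from station import *
print(current_clock(),job_done())"
```

```text
the job is handed in; nothing more can be done
51.675 None
```

I handed the job in at 51.7 s: all three bottles stand upright in their own trays, and the tin and beaker look unmoved in the camera views; no verdict came back from the hand-in.

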